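Face the bark box on the souvenir display

ROBOT

A 6-joint arm with a two-finger parallel gripper is mounted at the origin on the work surface. World frame = base frame: x ahead of the robot, y to its left, z up, the work surface at z = 0. Lengths are in mm, angles in rad, forces in N, time in s.
With the tool pointing down it reaches from about 350 to 775 mm from the base axis. Payload 5.5 kg.
Tool frame: the origin (TCP) lies at the very end of the fingers, on their centre line; the grasp point (between the pads) lies 19 mm behind it (env.hold_point_z is the distance from the TCP to the grasp point, in mm); z points along the fingers, y is the line along which they close (so a half turn about z gives the same grasp; the last joint's range is limited). The gripper opens to 85 mm and grips with 20 to 120 N. Pads are 22 mm wide; open, the fingers measure 114 mm over their backs; the gripper's body (76 mm by 85 mm) begins 54 mm behind the grasp point. The pads swing forward as they close: fully open they stand 13 mm farther back than shut.
Start: joints at [-0.14, 0.313, 0.046, 1.304, 0, 1.431], TCP at [575.044, -0.016, 193.423] pointing down, gripper open.
Joint ranges: [-2.76, 2.76], [-0.86, 1.69], [-1.03, 1.26], [-2.2, 2.34], [-1.47, 1.5], [-3.14, 3.14]. Speed limits (rad/s): [2.57, 2.57, 3.14, 3.14, 3.14, 3.14].

INTERFACE

Orientations are given as a rotation vector (axis times angle).
In Python, from workcell import readout, viewer, order, finder, env gives the robot as it stands.
- The arm moves only by the tool play_rows, never from a script. Its argument "rows" is a list of rows, each a list of 7 numbers: the closure, from 0 (fully open) to 1 (shut), then the shift along the tool's x, y, z in m, then the turn, a rotation vector about the tool's x, y, z in rad. A call has 1 to 8 rows; each row shifts and turns the commanded pose from where the row before left it, along the tool's axes as they then stand; what a row does not reach is not made up. A row lasts 1/10 s, in which the tool goes at most 50 mm and 8.59 degrees, less where a joint would pass 70% of its speed; a pose out of reach is approached as far as the arm can. A call with a gripper value outside its range is refused whole. The fingers move at their own pace and stop on an object; "force" is the grip in N (left out, the last holds). Time passes only in rows, so rows that do not move let the fingers close. It gives the time, the measured TCP pose, the force, the opening and the grip force at its end, in the units of the state.
- readout.get_obs(): the state, without advancing time (a new reading comes with each control period).
- viewer.get_image(name): name is "scene" or "side" or "wrist"; returns the picture (400x640x3 uint8, red, green, blue); there is no depth.
- viewer.camera_params(name): a dict with "camera_matrix" (3x3 intrinsics, pixels), "R" (3x3) and "t" (3): a world point X has camera coordinates R X + t; the wrist camera has in their place "mount" (4x4, takes a point from camera to tool coordinates, whose origin is the TCP and whose axes are the flange's). Camera axes: x right, y down, z forward; pixel columns grow to the right and rows downward; lengths in mm; the calibration is good to about 2 mm. A picture is of the moment at which its call begins: read the wrist's pose just before it. camera_params takes no time and is no camera call.
- order.job_done(): hands the job in; it is judged then, once.
Trained networks look in the newest picture that a camera, given by its name, has taken for a name from the list of things; names that differ only in an ending like _2 or _b are one class to them, and where a whole thing is asked for, a point or a joint stands for the part that bears it (a point fixed in the world has none). Each returns a list of dicts, best first, with "confidence" (0 to 1); they miss things now and then, are a little off and sometimes report something else, mostly with a low value. They report only what shows in the picture. A call takes as long as a camera call. They do not tell look-alikes from the thing itself.
- finder.recognise(thing, camera): "extent" ([left, top, right, bottom] in pixels, round what is visible of it).
- finder.cut_out(thing, camera): "region" (400x640 bool, what is visible of it) and "extent" ([left, top, right, bottom] in pixels, round what is visible of it).
The state is a dict: "time": time; "joints": joint angles; "joint_velocities": joint speeds; "joint_torque": joint torques, N m; "tool_pos": TCP position; "eef_rot": TCP orientation; "force": force on the tool from outside, world axes, zero at the start; "ft_torque": the same for the moment, N m; "opening": opening from 0.0 (shut) to 1.0 (fully open); "gripper_force": force on a finger pad.
Only numpy, scipy, OpenCV 4.12 (cv2) and the standard library are available. Lean on these libraries where they do the work, as an engineer would, in place of code of your own. Each camera call takes 0.05 s, during which the arm holds its last target. There are 200 camera calls.

TASK

Tidy the souvenir display: with a fingertip, gently push the lidded bark box straight back against the stand's low rail, then roll it along the rail by its edge until one of its two round emblems faces squarely to the customers. Leave it standing on the board, touching the rail, and do not tip it, squeeze it hard or disturb the things around the stand.

Things in the scene. Friction and masses are not known exactly. Their poses are not given: they have to be found in the camera images.
- bark_box: Loose lidded birch-bark box, 55 mm tall, 0.17-0.35 kg, too wide to grasp, thin: 4 to 8 N rolls it, over 25 N damages it. Handmade and out of round: its side lies 47 to 54 mm from the origin's axis, bulging to one side, 47 mm at the emblems. Origin: centre of underside, z up. Same 32 mm round emblem on its +x and -x sides; a pale strip across the lid runs along x, from emblem to emblem.
- stand: Fixed wooden stand: board 18 mm thick, 460 mm along y (centred), x from -20 to +180 mm; along its robot-side edge a straight rail rises 34 mm above the board. Origin: on the table under the middle of the rail's front face, which is the plane x = 0. +x points away from the robot, to the customers (front); y along the rail; z up.
- bark_jar: Bystander: round bark jar, 62 mm wide, 65 mm tall, beside one end of the stand. Origin: centre of its underside.
- bowl: Bystander: dark wooden bowl, 90 mm wide, 40 mm tall, beside the other end of the stand. Origin: centre of its underside.
- spoon: Bystander: wooden spoon about 200 mm long lying on the table in front of the stand, below 30 mm high. Origin: underside near its middle, x along it.
- booklets: Bystander: stack of booklets 100 x 140 x 20 mm lying on the robot's side of the rail, right of the robot. Origin: centre of its underside.
- rail_mid (a point): Middle of the rail's front face, 17 mm above the board. A finger on the box's front (+x) side that presses it to the rail and moves to +y rolls it counter-clockwise seen from above; the box travels +y about half as far. At the start the box stands 25 to 55 mm clear of the rail, its emblems 40 to 90 degrees off the front, either sense.
There are look-alikes about, which are no part of the job. What is shaped like the bark_box but blue or pink is not meant.

How it is judged:
By the outcome, as a careful person would: the job done as asked, in the order asked, and still so for the second after the job is handed in, with the robot touching nothing.
It also fails if it takes over 72 s, if anything falls off the work surface, if the arm or the gripper's body presses on something with over 40 N, if the wrist force passes 120 N, or if a joint passes its speed limit or range.

## Working session

There is one attempt and no reset: what is moved stays moved. The work goes in short steps, Python scripts to look and compute and a tool call to move; the robot and the scene stay as the last step left them, time stands still between calls to the robot, and variables do not carry over. Pictures are saved under pics/ and viewed, at most 10 in all, crops included, and the job is handed in when it is done.

Besides the shell and the picture viewer there is one more tool, called as a command line: name --pt "numbers of a row" for each row, then --argument value for the rest. play_rows: Moves the arm, as the interface text tells. Its arguments: {"type":"object","properties":{"rows":{"type":"array","items":{"type":"array","items":{"type":"number"}}},"force":{"type":"number"}},"required":["rows"]}

```bash
mkdir -p pics; ls
python3 - <<'E'
from workcell import readout, viewer, order, finder, env
import cv2, numpy as np
o=readout.get_obs(); print({k:np.round(v,3) for k,v in o.items()})
a=viewer.get_image("scene"); b=viewer.get_image("side")
for n,i in(("scene",a),("side",b)):
    cv2.imwrite(f"pics/{n}0.png",i[:,:,::-1])
    for t in("bark_box","stand"):
        for r in finder.recognise(t,n): print(n,t,np.round(r["extent"]),round(r["confidence"],2))
    p=viewer.camera_params(n); print(-p["R"].T@p["t"], p["R"].round(2).tolist(), p["camera_matrix"].round(0).tolist())
print(viewer.camera_params("wrist"))
E
```

```text
pics
{'time': np.float64(0.0), 'joints': array([-0.14 ,  0.314,  0.045,  1.304, -0.   ,  1.431]), 'joint_velocities': array([-0.001, -0.001, -0.001, -0.001,  0.002, -0.   ]), 'joint_torque': array([-3.0000e-03, -4.8063e+01,  2.9853e+01,  2.0000e-02, -0.0000e+00,
       -0.0000e+00]), 'tool_pos': array([5.74425e+02, 5.40000e-02, 1.92509e+02]), 'eef_rot': array([-2.22e+00, -2.22e+00,  2.00e-03]), 'force': array([ 0.389,  0.108, -0.448]), 'ft_torque': array([-0.013,  0.012,  0.017]), 'gripper_force': np.float64(0.0), 'opening': np.float64(1.004)}
scene bark_box [250. 181. 292. 226.] 0.9
scene bark_box [193. 264. 239. 315.] 0.67
scene bark_box [314. 258. 359. 310.] 0.65
scene stand [191. 161. 387. 262.] 0.75
scene stand [251. 182. 292. 228.] 0.56
scene stand [264. 247. 294. 325.] 0.54
[1350.41813471   20.0189349   929.00729443] [[0.0, 1.0, 0.01], [0.73, 0.01, -0.69], [-0.69, 0.01, -0.73]] [[484.0, 0.0, 319.0], [0.0, 484.0, 199.0], [0.0, 0.0, 1.0]]
side bark_box [356. 156. 394. 190.] 0.98
side bark_box [319. 207. 361. 252.] 0.96
side bark_box [422. 204. 465. 247.] 0.63
side stand [267. 169. 404. 326.] 0.59
[ 175.61584127 -598.41987064  682.91935903] [[0.85, -0.52, -0.01], [-0.35, -0.56, -0.75], [0.39, 0.65, -0.66]] [[375.0, 0.0, 322.0], [0.0, 375.0, 201.0], [0.0, 0.0, 1.0]]
{'camera_matrix': array([[345.77667787,   0.        , 318.04957274],
       [  0.        , 345.77667787, 196.30958942],
       [  0.        ,   0.        ,   1.        ]]), 'mount': array([[ 7.14993408e-04, -9.46722476e-01, -3.22049752e-01,
         8.27475708e+01],
       [ 9.99999696e-01,  7.77514052e-04, -6.55080102e-05,
         7.40221445e-01],
       [ 3.12416113e-04, -3.22049607e-01,  9.46722743e-01,
        -1.79677162e+02],
       [ 0.00000000e+00,  0.00000000e+00,  0.00000000e+00,
         1.00000000e+00]])}
```

Run:
```python
import cv2
a=cv2.imread("pics/scene0.png")[120:370,130:450]; b=cv2.imread("pics/side0.png")[110:340,230:550]
cv2.imwrite("pics/a.png",cv2.resize(a,(768,600),interpolation=3)); cv2.imwrite("pics/b.png",cv2.resize(b,(800,575),interpolation=3))
```

```text
(no output)
```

View pics/a.png

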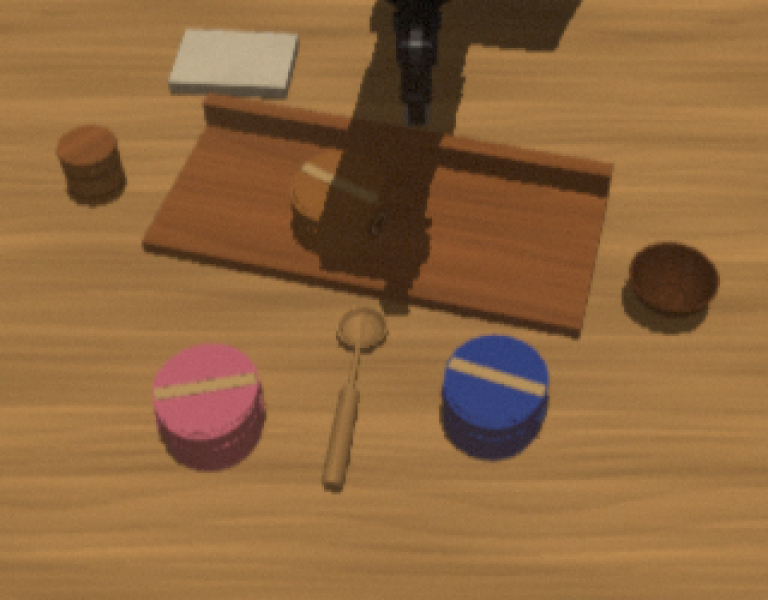

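View pics/b.png

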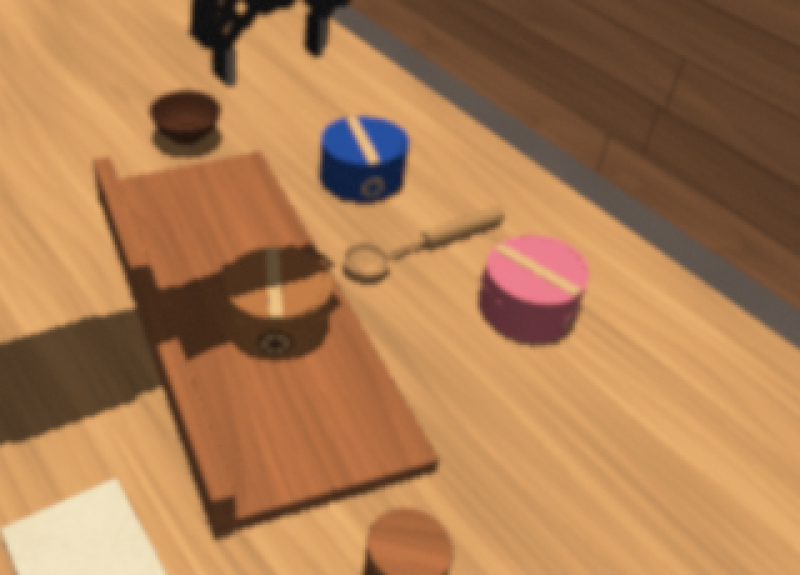

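The scene shows the stand with the board's front corners at (190,221) and (372,257). The bark box is at about (271,203), half in the arm's shadow. Its pale strip runs from about (257,190) to (287,203), and one emblem faces the right front at (287,212). The pink and blue boxes are decoys.

```bash
cat > h.py <<'E'
from workcell import readout, viewer, order, finder, env
import cv2, numpy as np
from scipy.optimize import least_squares
def cam(n):
    p=viewer.camera_params(n)
    if n!="wrist": return p["camera_matrix"],p["R"],p["t"]
    o=readout.get_obs(); T=np.eye(4); T[:3,:3]=cv2.Rodrigues(np.array(o["eef_rot"]))[0]; T[:3,3]=o["tool_pos"]
    M=np.linalg.inv(T@p["mount"]); return p["camera_matrix"],M[:3,:3],M[:3,3]
def proj(c,X):
    K,R,t=c; q=(K@(R@np.atleast_2d(X).T+t[:,None])).T; return q[:,:2]/q[:,2:]
def back(c,uv,z):
    K,R,t=c; C=-R.T@t; d=R.T@np.linalg.inv(K)@np.array([*uv,1.]); return C+d*(z-C[2])/d[2]
def st2w(s,P):
    P=np.atleast_2d(P).astype(float); c,n=np.cos(s[2]),np.sin(s[2])
    return np.c_[s[0]+c*P[:,0]-n*P[:,1], s[1]+n*P[:,0]+c*P[:,1], P[:,2]]
E
python3 - <<'E'
from h import *
cs,cd=cam("scene"),cam("side")
A=lambda u,v:(130+u/2.4,120+v/2.4)
B=lambda u,v:(230+u/2.5,110+v/2.5)
pts=[(cs,A(147,242),(180,-230,18)),(cs,A(580,328),(180,230,18)),(cs,A(611,178),(0,230,52)),(cs,A(206,106),(0,-230,52)),(cs,A(607,194),(0,230,18)),
(cd,B(262,153),(180,230,18)),(cd,B(437,462),(180,-230,18)),(cd,B(236,499),(0,-230,52)),(cd,B(217,520),(-20,-230,52))]
f=lambda s:np.concatenate([proj(c,st2w(s,X))[0]-u for c,u,X in pts])
r=least_squares(f,[500,0,0],x_scale=[10,10,.1],loss="soft_l1"); print(r.x.round(3)); print(f(r.x).reshape(-1,2).round(1))
s=r.x
for c,uvs in((cs,[A(305,168),A(378,200)]),(cd,[B(274,250),B(277,316)])):
    P=np.array([back(c,u,73) for u in uvs]); m=P.mean(0); d=P[1]-P[0]
    co,si=np.cos(s[2]),np.sin(s[2]); R=np.array([[co,si],[-si,co]])
    print("mid",m.round(1),"stand",(R@(m[:2]-s[:2])).round(1),"len",np.linalg.norm(d).round(1),"axis deg stand",np.degrees(np.arctan2(*(R@d[:2])[::-1])).round(1))
E
```

```text
[ 4.40595e+02 -2.48710e+01 -2.36000e-01]
[[-3.1 -0.7]
 [-0.1 -0.2]
 [-0.5 -1.3]
 [-2.2 -1.6]
 [-0.3  1.2]
 [-0.5 -1.2]
 [ 1.4 -0.6]
 [-0.  -1.4]
 [-2.3 -7. ]]
mid [531.1 -81.5  73. ] stand [101.2 -33.9] len 89.0 axis deg stand 73.7
mid [529.5 -85.7  73. ] stand [100.7 -38.4] len 87.1 axis deg stand -108.0
```

play_rows --pt "1 -0.03 0.01 0 0 0 0.118" --pt "1 -0.03 0.01 0 0 0 0.118" --pt "1 -0.02 0.02 0 0 0 0" --pt "1 -0.02 0.02 0 0 0 0" --pt "1 0 0 0 0 0 0" --pt "1 0 0 0 0 0 0" --force 20

```text
time: 0.9
tool_pos: [620.8, -109.5, 192.9]
eef_rot: [-2.468, -1.943, 0.001]
force: [-0.2, 0.3, 0.6]
opening: 0.005
gripper_force: 0.0
```

Run:
```python
from h import *
o=readout.get_obs(); print(o["tool_pos"],o["eef_rot"],o["opening"],o["force"])
c=cam("wrist"); i=viewer.get_image("wrist"); np.savez("w0",K=c[0],R=c[1],t=c[2]); cv2.imwrite("pics/w0.png",i[:,:,::-1])
for r in finder.recognise("bark_box","wrist"): print(r["extent"],r["confidence"])
j=viewer.get_image("scene"); cv2.imwrite("pics/scene1.png",j[:,:,::-1]); cv2.imwrite("pics/scene1c.png",cv2.resize(j[120:300,160:400,::-1],(800,600),interpolation=3))
```

```text
[ 620.76447835 -109.5479932   192.89618313] [-2.46777759e+00 -1.94250557e+00  5.01673294e-04] 0.004518831945227868 [-0.16643221  0.32209376  0.58097016]
[158.5, 109.3, 280.4, 218.9] 0.96
[414.0, 155.5, 533.3, 255.3] 0.93
```

View pics/w0.png

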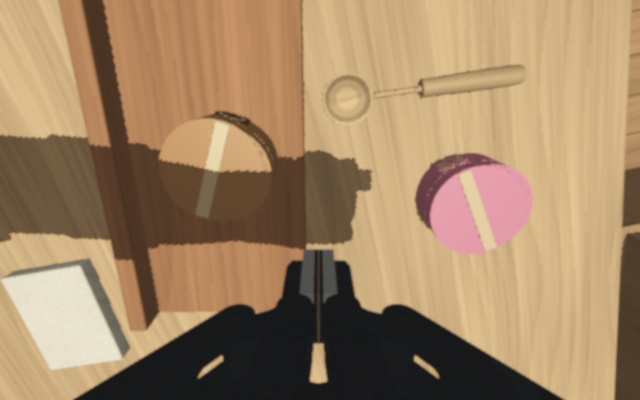

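The wrist view shows the bark box lid centred at about (216,167), with the strip from (221,122) to (203,216) and one emblem at its top edge (235,118). The rail is on the left, and the board's front edge is at u≈303.

Run:
```python
from h import *
d=np.load("w0.npz"); c=(d["K"],d["R"],d["t"])
i=cv2.imread("pics/w0.png")
cv2.imwrite("pics/w0c.png",cv2.resize(i[90:340,60:310],(600,600),interpolation=3))
s=np.array([440.6,-24.87,-.236])
co,si=np.cos(s[2]),np.sin(s[2]); R=np.array([[co,si],[-si,co]]); S=lambda u,z:(R@(back(c,u,z)[:2]-s[:2])).round(1)
print("front edge",S((302,20),18),S((303,240),18))
a,b=(221,122),(203,216); print("strip",S(a,73),S(b,73))
for X in [(0,-230,52),(0,0,52),(0,0,18),(0,100,52),(180,0,18),(180,-100,18),(0,-230,18)]: print(X,proj(c,st2w(s,X)).round(0))
```

```text
front edge [180.7  94.1] [ 178.4 -130.1]
strip [112.8   7.8] [ 88.1 -78.6]
(0, -230, 52) [[145. 333.]]
(0, 0, 52) [[105. 128.]]
(0, 0, 18) [[125. 123.]]
(0, 100, 52) [[81.  6.]]
(180, 0, 18) [[303. 123.]]
(180, -100, 18) [[304. 215.]]
(0, -230, 18) [[159. 314.]]
```

View pics/w0c.png

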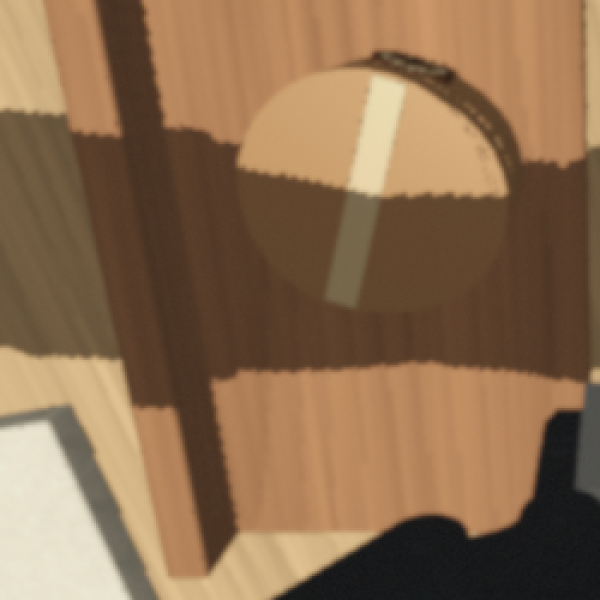

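play_rows --pt "1 0.004 -0.008 0.04 0 0 0" --pt "1 0 0 0.04 0 0 0" --pt "1 0 0 0.04 0 0 0" --pt "1 0 0 0.03 0 0 0" --pt "1 0 0 0.01 0 0 0" --pt "1 0 0 0 0 0 0" --pt "1 0 0 0 0 0 0"

```text
time: 1.75
tool_pos: [615.2, -103.4, 35.2]
eef_rot: [2.465, 1.944, 0.002]
force: [0.5, 0.4, 0.9]
opening: -0.003
gripper_force: 0.0
```

play_rows --pt "1 0 -0.004 0 0 0 0" --pt "1 0 -0.004 0 0 0 0" --pt "1 0 -0.003 0 0 0 0" --pt "1 0 -0.003 0 0 0 0" --pt "1 0 -0.003 0 0 0 0" --pt "1 0 -0.003 0 0 0 0" --pt "1 0 0 0 0 0 0"

```text
time: 2.45
tool_pos: [594.1, -98.6, 33.4]
eef_rot: [-2.467, -1.944, 0.0]
force: [0.1, 0.8, 0.4]
opening: -0.0
gripper_force: 0.0
```

play_rows --pt "1 0 -0.003 0 0 0 0" --pt "1 0 -0.003 0 0 0 0" --pt "1 0 -0.003 0 0 0 0" --pt "1 0 -0.003 0 0 0 0" --pt "1 0 -0.003 0 0 0 0" --pt "1 0 -0.003 0 0 0 0" --pt "1 0 -0.003 0 0 0 0" --pt "1 0 -0.003 0 0 0 0"

```text
time: 3.25
tool_pos: [571.2, -93.2, 33.5]
eef_rot: [2.467, 1.944, 0.0]
force: [1.4, 0.6, 0.2]
opening: 0.0
gripper_force: 0.7
```

play_rows --pt "1 0 -0.003 0 0 0 0" --pt "1 0 -0.003 0 0 0 0" --pt "1 0 -0.003 0 0 0 0" --pt "1 0 -0.002 0 0 0 0" --pt "1 0 -0.002 0 0 0 0" --pt "1 0 -0.002 0 0 0 0" --pt "1 0 0 0 0 0 0"

```text
time: 3.95
tool_pos: [556.4, -89.6, 33.4]
eef_rot: [-2.467, -1.944, 0.0]
force: [0.2, -0.3, 0.4]
opening: 0.001
gripper_force: 0.1
```

```bash
cat >> h.py <<'E'
s=np.array([440.6,-24.87,-.236])
co,si=np.cos(s[2]),np.sin(s[2]); RS=np.array([[co,si],[-si,co]])
def SP(p): return (RS@(np.array(p)[:2]-s[:2])).round(1)
def snap(name,cams=("wrist","scene"),crop=True):
    o=readout.get_obs(); print("t",o["time"],"tcp stand",SP(o["tool_pos"]),"F stand",(RS@o["force"][:2]).round(2))
    for n in cams:
        c=cam(n); i=viewer.get_image(n); np.savez(f"{name}_{n}",K=c[0],R=c[1],t=c[2]); cv2.imwrite(f"pics/{name}_{n}.png",i[:,:,::-1])
E
python3 - <<'E'
from h import *
snap("p1")
w=cv2.imread("pics/p1_wrist.png"); sc=cv2.imread("pics/p1_scene.png")[140:270,190:390]
cv2.imwrite("pics/p1.png",np.hstack([cv2.resize(w,(480,300)),cv2.resize(sc,(320,208)).__class__ and cv2.copyMakeBorder(cv2.resize(sc,(320,208)),0,92,0,0,0)]))
E
```

```text
t 3.95 tcp stand [127.7 -35.8] F stand [ 0.29 -0.24]
```

View pics/p1.png

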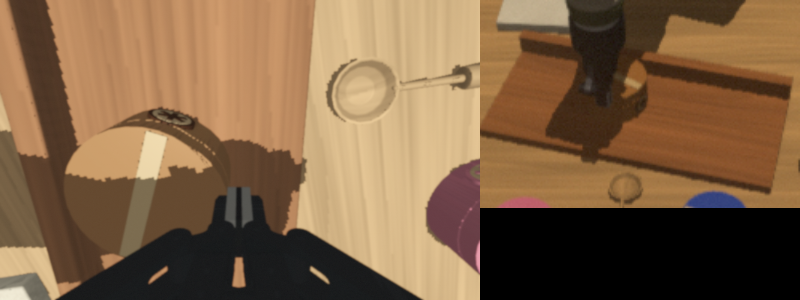

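The box slid back and its strip angle barely changed. About 10 mm remains to the rail.

play_rows --pt "1 0 -0.002 0 0 0 0" --pt "1 0 -0.002 0 0 0 0" --pt "1 0 -0.001 0 0 0 0" --pt "1 0 -0.001 0 0 0 0" --pt "1 0 -0.001 0 0 0 0" --pt "1 0 0 0 0 0 0"

```text
time: 4.65
tool_pos: [549.8, -88.0, 33.4]
eef_rot: [-2.467, -1.944, 0.0]
force: [0.9, -0.3, -0.4]
opening: 0.003
gripper_force: 0.5
```

play_rows --pt "1 0 -0.001 0 0 0 0" --pt "1 0 -0.001 0 0 0 0" --pt "1 0 0 0 0 0 0"

```text
time: 4.95
tool_pos: [547.9, -87.5, 33.4]
eef_rot: [-2.467, -1.944, 0.0]
force: [1.4, -0.4, -1.0]
opening: 0.001
gripper_force: 0.5
```

play_rows --pt "1 0 -0.001 0 0 0 0" --pt "1 0 0 0 0 0 0"

```text
time: 5.15
tool_pos: [546.9, -87.3, 33.4]
eef_rot: [-2.467, -1.944, 0.0]
force: [0.7, -0.4, -0.2]
opening: -0.002
gripper_force: 0.6
```

play_rows --pt "1 0 -0.001 0 0 0 0" --pt "1 0 0 0 0 0 0"

```text
time: 5.35
tool_pos: [546.0, -87.1, 33.4]
eef_rot: [2.467, 1.944, -0.0]
force: [1.5, -1.6, -0.4]
opening: -0.001
gripper_force: 0.6
```

play_rows --pt "1 0 -0.001 0 0 0 0" --pt "1 0 0 0 0 0 0"

```text
time: 5.55
tool_pos: [545.0, -86.8, 33.4]
eef_rot: [-2.468, -1.944, -0.0]
force: [0.9, -0.9, -0.1]
opening: -0.002
gripper_force: 0.6
```

play_rows --pt "1 0 -0.001 0 0 0 0" --pt "1 0 0 0 0 0 0"

```text
time: 5.75
tool_pos: [544.0, -86.6, 33.4]
eef_rot: [-2.467, -1.944, 0.0]
force: [0.5, -0.7, -0.4]
opening: -0.001
gripper_force: 0.6
```

play_rows --pt "1 0 -0.001 0 0 0 0" --pt "1 0 0 0 0 0 0"

```text
time: 5.95
tool_pos: [543.0, -86.4, 33.4]
eef_rot: [-2.467, -1.944, 0.0]
force: [0.4, -1.3, -1.0]
opening: -0.0
gripper_force: 0.6
```

play_rows --pt "1 0 -0.001 0 0 0 0" --pt "1 0 0 0 0 0 0"

```text
time: 6.15
tool_pos: [542.0, -86.1, 33.4]
eef_rot: [-2.467, -1.944, 0.0]
force: [1.4, -0.4, 0.0]
opening: -0.0
gripper_force: 0.6
```

play_rows --pt "1 0 -0.001 0 0 0 0" --pt "1 0 0 0 0 0 0"

```text
time: 6.35
tool_pos: [541.0, -85.9, 33.4]
eef_rot: [-2.467, -1.944, 0.0]
force: [1.2, -0.0, 0.6]
opening: 0.007
gripper_force: 0.6
```

Run:
```python
from h import *
snap("p2")
w=cv2.imread("pics/p2_wrist.png")
cv2.imwrite("pics/p2.png",cv2.resize(w[100:400,0:400],(800,600),interpolation=3))
```

```text
t 6.35 tcp stand [111.9 -35.9] F stand [1.16 0.27]
```

View pics/p2.png

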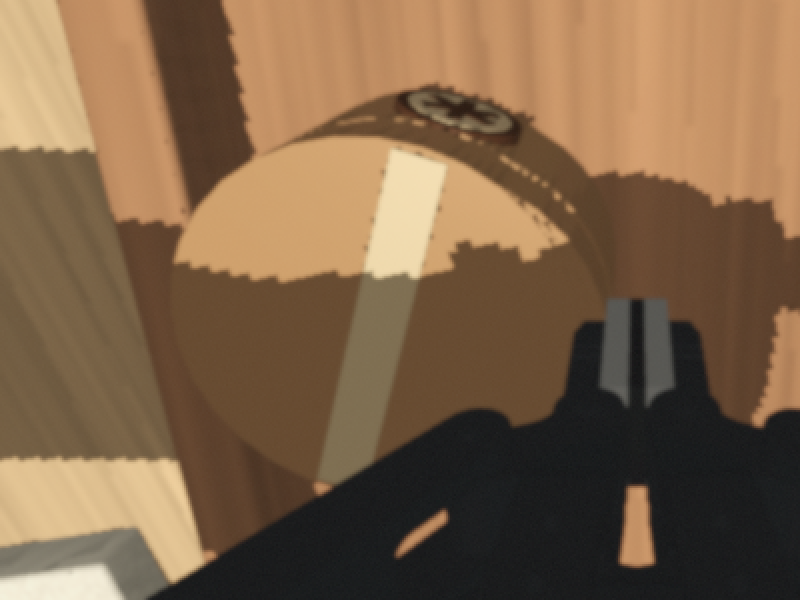

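Run:
```python
from h import *
d=np.load("p2_wrist.npz"); c=(d["K"],d["R"],d["t"])
a,b=SP(back(c,(208.5,177.5),73)),SP(back(c,(171.5,342),73)); print(a,b,(a+b)/2,np.degrees(np.arctan2(*(a-b)[::-1])))
print("lid left",SP(back(c,(85.5,245),73)), "rail proj",proj(c,st2w(s,[(0,-36,52),(0,0,52),(0,60,18)])))
print("lid right@",SP(back(c,(303,248),73)))
```

```text
[66.7  7.7] [ 39.6 -77.6] [ 53.15 -34.95] 72.37483159398889
lid left [  8.2 -23.8] rail proj [[100.61812733 247.7260142 ]
 [ 85.63232051 181.00740336]
 [102.30594974  52.33612886]]
lid right@ [106.  -25.2]
```

play_rows --pt "1 0 -0.001 0 0 0 0" --pt "1 0 0 0 0 0 0"

```text
time: 6.65
tool_pos: [540.1, -85.7, 33.4]
eef_rot: [-2.468, -1.944, 0.0]
force: [1.3, -0.1, -1.1]
opening: 0.001
gripper_force: 0.6
```

play_rows --pt "1 0 -0.001 0 0 0 0" --pt "1 0 0 0 0 0 0"

```text
time: 6.85
tool_pos: [539.1, -85.4, 33.4]
eef_rot: [-2.467, -1.944, 0.0]
force: [1.6, -0.4, -0.8]
opening: -0.0
gripper_force: 0.6
```

play_rows --pt "1 0 -0.001 0 0 0 0" --pt "1 0 0 0 0 0 0"

```text
time: 7.05
tool_pos: [538.2, -85.2, 33.4]
eef_rot: [-2.467, -1.944, 0.0]
force: [2.3, -0.3, -0.1]
opening: 0.003
gripper_force: 0.6
```

play_rows --pt "1 0 -0.001 0 0 0 0" --pt "1 0 0 0 0 0 0"

```text
time: 7.25
tool_pos: [537.2, -84.9, 33.4]
eef_rot: [-2.467, -1.944, 0.0]
force: [0.9, -0.4, -0.3]
opening: 0.001
gripper_force: 0.6
```

play_rows --pt "1 0 -0.001 0 0 0 0" --pt "1 0 0 0 0 0 0"

```text
time: 7.45
tool_pos: [536.2, -84.7, 33.4]
eef_rot: [-2.467, -1.944, 0.0]
force: [1.4, -0.4, -0.6]
opening: -0.002
gripper_force: 0.6
```

play_rows --pt "1 0 -0.001 0 0 0 0" --pt "1 0 0 0 0 0 0"

```text
time: 7.65
tool_pos: [535.8, -84.6, 33.6]
eef_rot: [2.467, 1.944, 0.001]
force: [1.7, -0.3, -1.3]
opening: 0.002
gripper_force: 1.3
```

play_rows --pt "1 0 -0.0005 0 0 0 0" --pt "1 0 0 0 0 0 0"

```text
time: 7.85
tool_pos: [535.7, -84.7, 33.7]
eef_rot: [2.467, 1.944, 0.001]
force: [3.0, -1.5, 0.3]
opening: -0.004
gripper_force: 1.9
```

play_rows --pt "1 0 -0.0005 0 0 0 0" --pt "1 0 0 0 0 0 0"

```text
time: 8.05
tool_pos: [535.6, -84.7, 33.9]
eef_rot: [2.466, 1.943, 0.002]
force: [4.5, -1.2, -0.2]
opening: -0.001
gripper_force: 2.5
```

play_rows --pt "1 0 -0.0005 0 0 0 0" --pt "1 0 0 0 0 0 0"

```text
time: 8.25
tool_pos: [535.5, -84.7, 34.1]
eef_rot: [2.466, 1.943, 0.003]
force: [5.7, -1.8, 0.8]
opening: -0.001
gripper_force: 2.8
```

play_rows --pt "1 -0.001 -0.0003 0 0 0 0" --pt "1 -0.002 0 0 0 0 0" --pt "1 -0.002 0 0 0 0 0" --pt "1 -0.002 0 0 0 0 0" --pt "1 -0.001 0 0 0 0 0"

```text
time: 8.75
tool_pos: [533.3, -92.5, 34.1]
eef_rot: [2.466, 1.943, 0.003]
force: [5.3, -0.6, 0.4]
opening: -0.003
gripper_force: 2.8
```

play_rows --pt "1 -0.002 0 0 0 0 0" --pt "1 -0.002 0 0 0 0 0" --pt "1 -0.002 0 0 0 0 0" --pt "1 -0.002 0 0 0 0 0"

```text
time: 9.15
tool_pos: [531.2, -100.2, 34.0]
eef_rot: [2.466, 1.943, 0.002]
force: [4.7, -2.0, -0.1]
opening: -0.001
gripper_force: 2.5
```

Run:
```python
from h import *
snap("p3",("wrist",))
c=cam("wrist")
w=cv2.imread("pics/p3_wrist.png"); cv2.imwrite("pics/p3.png",cv2.resize(w[100:400,0:400],(600,450),interpolation=3))
```

```text
t 9.15 tcp stand [105.7 -52. ] F stand [ 5.01 -0.83]
```

View pics/p3.png

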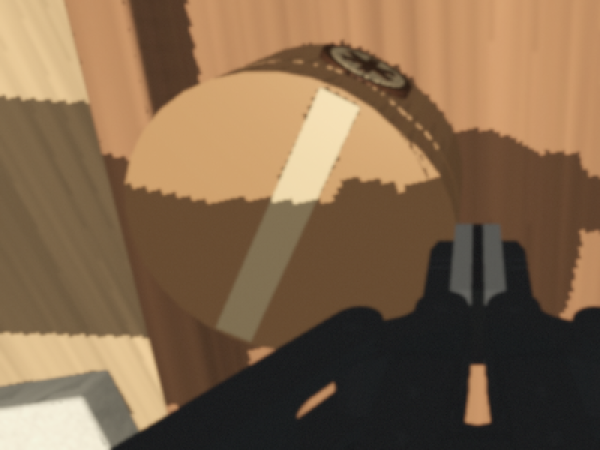

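Rolling works: the strip has turned clockwise and now runs from px (227,163) to (157,323). I'll automate the strip measurement.

```bash
cat >> h.py <<'E'
def strip(name):
    d=np.load(f"{name}_wrist.npz"); c=(d["K"],d["R"],d["t"]); i=cv2.imread(f"pics/{name}_wrist.png")
    hsv=cv2.cvtColor(cv2.GaussianBlur(i,(3,3),0),cv2.COLOR_BGR2HSV)
    r=[q for q in finder.cut_out("bark_box","wrist")]
    H,W=i.shape[:2]; best=None
    for q in r:
        m=cv2.erode(q["region"].astype(np.uint8),np.ones((5,5)))
        f=m.astype(bool); S=hsv[...,1].astype(float)
        x0=q["extent"]
        if f.sum()<500 or np.median(hsv[...,0][f])>25 or x0[0]>330: continue
        th=np.median(S[f])-35
        k=((S<th)&f&(hsv[...,2]>60)).astype(np.uint8)
        n,l,st,_=cv2.connectedComponentsWithStats(k); j=1+np.argmax(st[1:,4])
        v,u=np.nonzero(l==j); P=np.array([SP(back(c,p,73)) for p in zip(u,v)])
        (cx,cy),(w,h),a=cv2.minAreaRect(P.astype(np.float32))
        mu=P.mean(0); e,V=np.linalg.eigh(np.cov((P-mu).T)); ax=V[:,1]*np.sign(V[1,1])
        print("med",np.median(S[f]),"n",st[j,4],"centre",np.round((cx,cy),1),"size",round(w,1),round(h,1),"angle",np.degrees(np.arctan2(ax[1],ax[0])).round(1)); return
E
python3 - <<'E'
from h import *
snap("p3",("wrist",)); strip("p3")
d=np.load("p3_wrist.npz"); c=(d["K"],d["R"],d["t"])
a,b=SP(back(c,(227.3,163.3),73)),SP(back(c,(156.7,323.3),73)); print((a+b)/2,np.degrees(np.arctan2(*(a-b)[::-1])))
E
```

```text
t 9.2 tcp stand [105.6 -52.3] F stand [ 4.81 -0.59]
med 128.0 n 4513 centre [ 47.6 -42.1] size 89.2 12.5 angle 62.2
[ 47.9  -42.85] 62.725878842397705
```

play_rows --pt "1 -0.002 -0.0002 0 0 0 0" --pt "1 -0.002 0 0 0 0 0" --pt "1 -0.002 -0.0002 0 0 0 0" --pt "1 -0.002 0 0 0 0 0" --pt "1 -0.002 -0.0002 0 0 0 0"

```text
time: 9.8
tool_pos: [528.1, -109.7, 34.0]
eef_rot: [2.466, 1.943, 0.002]
force: [5.7, -2.3, 0.0]
opening: 0.002
gripper_force: 2.7
```

Run:
```python
from h import *
snap("p4",("wrist",)); strip("p4")
```

```text
t 9.8 tcp stand [105.  -62.1] F stand [ 6.07 -0.91]
med 121.0 n 2541 centre [ 60.2 -28.1] size 43.8 12.3 angle 55.2
```

play_rows --pt "1 0 0.004 0 0 0 0" --pt "1 0 0.004 0 0 0 0" --pt "1 0.014 0 0 0 0 0" --pt "1 0.013 0 0 0 0 0" --pt "1 0 0 0 0 0 0" --pt "1 0 -0.003 0 0 0 0" --pt "1 0 -0.002 0 0 0 0" --pt "1 0 0 0 0 0 0"

```text
time: 10.7
tool_pos: [535.6, -83.7, 33.4]
eef_rot: [-2.467, -1.944, 0.001]
force: [-0.1, 0.6, 0.3]
opening: -0.0
gripper_force: 0.0
```

play_rows --pt "1 0 -0.001 0 0 0 0" --pt "1 0 -0.001 0 0 0 0" --pt "1 0 -0.0005 0 0 0 0" --pt "1 0 0 0 0 0 0"

```text
time: 11.1
tool_pos: [534.1, -83.4, 33.6]
eef_rot: [2.467, 1.944, 0.001]
force: [0.9, -0.6, -1.0]
opening: -0.004
gripper_force: 0.3
```

Run:
```python
from h import *
snap("p5",("wrist",)); strip("p5")
```

```text
t 11.1 tcp stand [104.6 -35. ] F stand [ 1.01 -0.34]
med 132.0 n 3583 centre [ 47.9 -46.5] size 89.1 11.9 angle 55.7
```

Contact is re-made. I'll press a little more, then stroke.

play_rows --pt "1 0 -0.0007 0 0 0 0" --pt "1 0 -0.0007 0 0 0 0" --pt "1 0 0 0 0 0 0" --pt "1 -0.001 0 0 0 0 0" --pt "1 -0.002 0 0 0 0 0" --pt "1 -0.002 0 0 0 0 0" --pt "1 -0.002 0 0 0 0 0" --pt "1 -0.002 0 0 0 0 0"

```text
time: 12.0
tool_pos: [531.3, -92.1, 33.8]
eef_rot: [2.466, 1.943, 0.002]
force: [5.3, -0.9, 0.7]
opening: 0.0
gripper_force: 2.7
```

play_rows --pt "1 -0.002 -0.0002 0 0 0 0" --pt "1 -0.002 0 0 0 0 0" --pt "1 -0.002 0 0 0 0 0" --pt "1 -0.002 0 0 0 0 0" --pt "1 -0.002 0 0 0 0 0" --pt "1 -0.002 0 0 0 0 0"

```text
time: 12.6
tool_pos: [528.3, -103.8, 33.8]
eef_rot: [2.466, 1.943, 0.002]
force: [4.9, -0.7, 0.2]
opening: 0.001
gripper_force: 2.6
```

Run:
```python
from h import *
snap("p6",("wrist",)); strip("p6")
```

```text
t 12.6 tcp stand [103.7 -56.3] F stand [4.9  0.43]
med 131.0 n 4193 centre [ 47.7 -57.1] size 89.4 12.5 angle 44.3
```

play_rows --pt "1 -0.003 -0.0002 0 0 0 0" --pt "1 -0.003 0 0 0 0 0" --pt "1 -0.003 0 0 0 0 0" --pt "1 -0.003 0 0 0 0 0" --pt "1 -0.002 0 0 0 0 0"

```text
time: 13.2
tool_pos: [524.1, -117.2, 33.6]
eef_rot: [2.467, 1.944, 0.001]
force: [5.0, -2.1, 0.9]
opening: -0.0
gripper_force: 2.5
```

play_rows --pt "1 -0.003 -0.0002 0 0 0 0" --pt "1 -0.003 0 0 0 0 0" --pt "1 -0.003 -0.0002 0 0 0 0" --pt "1 -0.003 0 0 0 0 0" --pt "1 -0.002 0 0 0 0 0"

```text
time: 13.7
tool_pos: [519.9, -130.3, 33.3]
eef_rot: [-2.467, -1.944, 0.0]
force: [3.9, -1.2, 2.1]
opening: -0.004
gripper_force: 1.9
```

play_rows --pt "1 0 0.004 0 0 0 0" --pt "1 0 0.004 0 0 0 0" --pt "1 0.014 0 0 0 0 0" --pt "1 0.014 0 0 0 0 0" --pt "1 0 0 0 0 0 0" --pt "1 0 -0.003 0 0 0 0" --pt "1 0 -0.001 0 0 0 0" --pt "1 0 0 0 0 0 0"

```text
time: 14.5
tool_pos: [530.2, -104.0, 33.4]
eef_rot: [-2.468, -1.944, 0.0]
force: [-0.6, -0.7, 0.2]
opening: 0.002
gripper_force: 0.0
```

Run:
```python
from h import *
snap("p7",("wrist",)); strip("p7")
```

```text
t 14.5 tcp stand [105.6 -56. ] F stand [-0.39 -0.79]
med 131.0 n 3744 centre [ 47.9 -70.7] size 88.8 11.3 angle 27.6
```

play_rows --pt "1 0 -0.002 0 0 0 0" --pt "1 0 -0.001 0 0 0 0" --pt "1 0 -0.001 0 0 0 0" --pt "1 0 0 0 0 0 0"

```text
time: 15.0
tool_pos: [526.5, -103.0, 33.4]
eef_rot: [-2.468, -1.944, 0.0]
force: [-1.0, 0.1, 0.7]
opening: -0.001
gripper_force: 0.0
```

play_rows --pt "1 0 -0.0005 0 0 0 0" --pt "1 0 -0.0005 0 0 0 0" --pt "1 0 0 0 0 0 0"

```text
time: 15.3
tool_pos: [525.7, -102.7, 33.4]
eef_rot: [2.467, 1.945, 0.0]
force: [-0.0, 0.1, -0.7]
opening: 0.004
gripper_force: 0.0
```

play_rows --pt "1 0 -0.0005 0 0 0 0" --pt "1 0 -0.0005 0 0 0 0" --pt "1 0 0 0 0 0 0"

```text
time: 15.6
tool_pos: [524.7, -102.5, 33.4]
eef_rot: [2.467, 1.945, -0.0]
force: [-0.8, -0.1, 0.3]
opening: -0.002
gripper_force: 0.0
```

play_rows --pt "1 0 -0.0005 0 0 0 0" --pt "1 0 -0.0005 0 0 0 0" --pt "1 0 0 0 0 0 0"

```text
time: 15.9
tool_pos: [524.4, -102.5, 33.6]
eef_rot: [2.467, 1.944, 0.001]
force: [1.5, -0.2, -0.7]
opening: -0.0
gripper_force: 0.8
```

Contact. Now I'll press about 1 mm more and stroke, adding a little inward motion as the diameter shrinks.

play_rows --pt "1 0 -0.0006 0 0 0 0" --pt "1 0 -0.0006 0 0 0 0" --pt "1 -0.001 0 0 0 0 0" --pt "1 -0.002 -0.0002 0 0 0 0" --pt "1 -0.003 0 0 0 0 0" --pt "1 -0.003 -0.0002 0 0 0 0" --pt "1 -0.003 0 0 0 0 0" --pt "1 -0.002 0 0 0 0 0"

```text
time: 16.7
tool_pos: [521.1, -116.5, 34.4]
eef_rot: [2.465, 1.942, 0.004]
force: [6.8, -1.4, 0.4]
opening: -0.002
gripper_force: 3.2
```

play_rows --pt "1 -0.003 -0.0002 0 0 0 0" --pt "1 -0.003 0 0 0 0 0" --pt "1 -0.003 -0.0002 0 0 0 0" --pt "1 -0.003 0 0 0 0 0" --pt "1 -0.002 0 0 0 0 0"

```text
time: 17.2
tool_pos: [517.8, -130.2, 34.5]
eef_rot: [2.464, 1.942, 0.004]
force: [6.7, -1.5, 1.2]
opening: 0.001
gripper_force: 3.4
```

Run:
```python
from h import *
snap("p8",("wrist",)); strip("p8")
```

```text
t 17.2 tcp stand [ 99.7 -84.4] F stand [6.9  0.09]
med 130.0 n 3931 centre [ 47.2 -85.4] size 88.7 11.4 angle 10.2
```

play_rows --pt "1 -0.003 0 0 0 0 0" --pt "1 -0.003 0 0 0 0 0" --pt "1 -0.003 0 0 0 0 0" --pt "1 -0.003 0 0 0 0 0" --pt "1 -0.002 0 0 0 0 0" --pt "1 0 0 0 0 0 0"

```text
time: 17.9
tool_pos: [514.5, -143.9, 34.6]
eef_rot: [2.465, 1.941, 0.004]
force: [6.3, -1.4, 0.5]
opening: 0.001
gripper_force: 3.4
```

Run:
```python
from h import *
snap("p9",("wrist",)); strip("p9")
w=cv2.imread("pics/p9_wrist.png"); cv2.imwrite("pics/p9.png",w)
d=np.load("p9_wrist.npz"); c=(d["K"],d["R"],d["t"])
# board front edge / rail edges: strongest gradient near predicted lines
g=cv2.cvtColor(cv2.GaussianBlur(w,(3,3),0),cv2.COLOR_BGR2LAB).astype(float)
for X,z in((180,18),(0,18)):
    P=[]
    for y in range(-20,150,6):
        u,v=proj(c,st2w(s,(X,y,z)))[0]
        u,v=int(round(u)),int(round(v))
        if not(12<u<627 and 0<=v<400): continue
        G=np.abs(g[v,u-8:u+11]-g[v,u-10:u+9]).sum(1); k=G.argmax(); P.append((*SP(back(c,(u-9+k+.5,v),z)),G[k].round(0)))
    P=np.array(P); print(P.round(1).tolist())
    if len(P)>3:
        k=np.polyfit(P[:,1],P[:,0],1); r=np.abs(np.polyval(k,P[:,1])-P[:,0])<1.5; k=np.polyfit(P[r,1],P[r,0],1); print(X,"dx/dy deg",np.degrees(k[0]),"at0",k[1],r.sum())
```

```text
t 17.9 tcp stand [ 99.7 -98.5] F stand [6.42 0.07]
med 129.0 n 4035 centre [ 47.3 -92.5] size 88.5 11.0 angle 1.5
[[179.4, -19.8, 30.0], [179.2, -14.2, 29.0], [179.4, -8.2, 30.0], [179.6, -1.8, 33.0], [179.3, 4.0, 27.0], [179.4, 10.1, 27.0], [179.6, 16.1, 33.0], [179.3, 21.9, 36.0]]
180 dx/dy deg 0.11778900014011359 at0 179.3979184965515 8
[[0.4, -19.9, 60.0], [0.9, -13.8, 59.0], [0.3, -7.8, 56.0], [0.3, -1.9, 62.0], [0.8, 3.8, 61.0], [-0.1, 9.9, 60.0], [-0.0, 15.9, 64.0]]
0 dx/dy deg -0.933592760184739 at0 0.3393055868536463 7
```

View pics/p9.png

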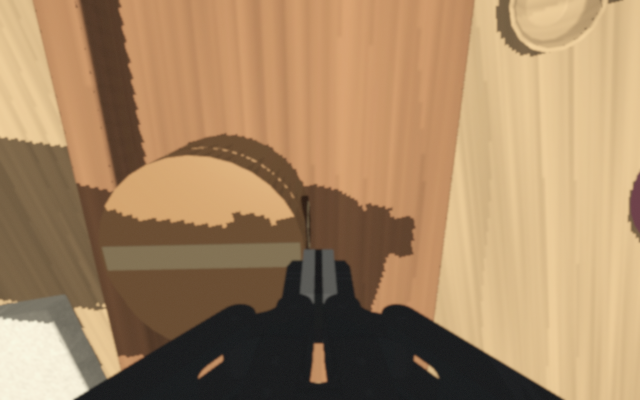

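The strip is almost square to the rail, at (105–300, 257). The emblem is just beside the finger at (305,205). About 1.5° remains.

play_rows --pt "1 -0.0015 0 0 0 0 0" --pt "1 -0.001 0 0 0 0 0" --pt "1 0 0 0 0 0 0" --pt "1 0 0.001 0 0 0 0" --pt "1 0 0.001 0 0 0 0" --pt "1 0 0.002 0 0 0 0" --pt "1 0 0.01 0 0 0 0" --pt "1 0 0.02 0 0 0 0"

```text
time: 18.8
tool_pos: [542.4, -152.2, 32.6]
eef_rot: [-2.465, -1.942, 0.004]
force: [0.7, -0.5, 0.6]
opening: -0.002
gripper_force: 0.0
```

play_rows --pt "1 0 0.02 0 0 0 0" --pt "1 0 0 -0.03 0 0 0" --pt "1 0 0 -0.04 0 0 0" --pt "1 0 0 -0.04 0 0 0" --pt "1 0 0 -0.04 0 0 0" --pt "1 0 0 0 0 0 0" --pt "1 0 0 0 0 0 0"

```text
time: 19.5
tool_pos: [564.1, -157.8, 183.9]
eef_rot: [2.467, 1.944, 0.0]
force: [-0.1, -0.0, -0.3]
opening: -0.005
gripper_force: 0.0
```

Run:
```python
from h import *
snap("q1",("wrist","scene")); viewer.get_image("wrist"); strip("q1")
w=cv2.imread("pics/q1_wrist.png"); sc=cv2.imread("pics/q1_scene.png")[150:270,180:400]
cv2.imwrite("pics/q1.png",np.vstack([cv2.resize(w[:240,:480],(600,300)),cv2.resize(sc,(600,300),interpolation=3)]))
```

```text
t 19.5 tcp stand [ 151.2 -100.4] F stand [-0.14 -0.05]
med 130.0 n 1032 centre [ 48.6 -92.6] size 87.8 10.7 angle 0.2
```

View pics/q1.png

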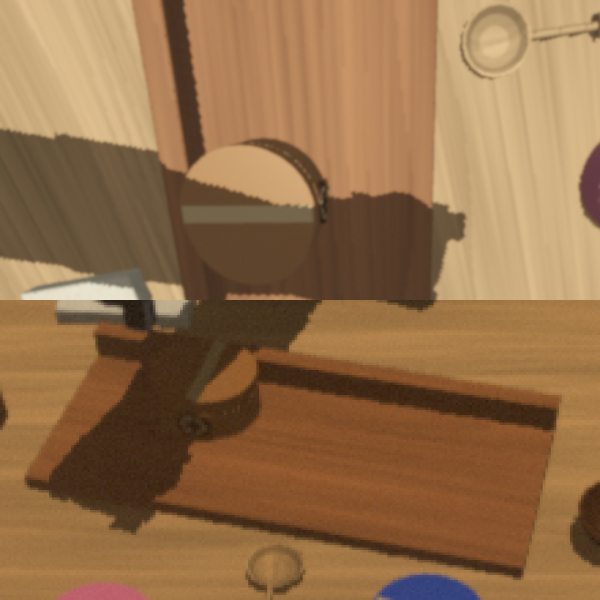

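Angle is 0.2°, with the emblem facing front. The box centre reads 48.6 against 47.3 under load, so I'll use a very light central touch to make sure it is seated against the rail.

play_rows --pt "1 0.008 0 0.04 0 0 0" --pt "1 0 0 0.04 0 0 0" --pt "1 0 0 0.04 0 0 0" --pt "1 0 0 0.03 0 0 0" --pt "1 0 -0.02 0 0 0 0" --pt "1 0 -0.015 0 0 0 0" --pt "1 0 -0.009 0 0 0 0" --pt "1 0 0 0 0 0 0"

```text
time: 20.5
tool_pos: [521.4, -139.0, 32.7]
eef_rot: [-2.466, -1.943, 0.002]
force: [0.3, -0.8, 0.4]
opening: -0.002
gripper_force: 0.0
```

play_rows --pt "1 0 -0.002 0 0 0 0" --pt "1 0 -0.001 0 0 0 0" --pt "1 0 -0.001 0 0 0 0" --pt "1 0 0 0 0 0 0"

```text
time: 20.9
tool_pos: [519.5, -138.9, 33.5]
eef_rot: [2.467, 1.944, 0.0]
force: [0.5, 1.6, -0.5]
opening: -0.001
gripper_force: 0.0
```

Run:
```python
from h import *
snap("q2",("wrist",)); strip("q2")
```

```text
t 20.9 tcp stand [103.3 -92.4] F stand [0.11 1.71]
med 131.0 n 3953 centre [ 47.6 -93. ] size 88.5 11.4 angle 0.6
```

play_rows --pt "1 0 -0.001 0 0 0 0" --pt "1 0 -0.001 0 0 0 0" --pt "1 0 0 0 0 0 0"

```text
time: 21.3
tool_pos: [517.0, -138.2, 33.4]
eef_rot: [-2.467, -1.944, 0.0]
force: [-0.2, -0.1, 0.3]
opening: -0.003
gripper_force: 0.0
```

play_rows --pt "1 0 -0.0005 0 0 0 0" --pt "1 0 0 0 0 0 0"

```text
time: 21.5
tool_pos: [516.7, -138.2, 33.4]
eef_rot: [2.467, 1.944, 0.0]
force: [-0.4, -0.9, 0.3]
opening: -0.006
gripper_force: 0.0
```

play_rows --pt "1 0 -0.0005 0 0 0 0" --pt "1 0 0 0 0 0 0"

```text
time: 21.7
tool_pos: [516.6, -138.2, 33.5]
eef_rot: [2.467, 1.944, 0.001]
force: [1.0, 0.4, -0.3]
opening: 0.001
gripper_force: 0.5
```

play_rows --pt "1 0 -0.0005 0 0 0 0" --pt "1 0 0 0 0 0 0"

```text
time: 21.9
tool_pos: [516.4, -138.1, 33.6]
eef_rot: [2.467, 1.944, 0.001]
force: [2.1, -0.7, 0.5]
opening: -0.001
gripper_force: 1.2
```

It stops at 100.3 with the force rising straight away, so it's touching the rail. Backing off gently.

play_rows --pt "1 0 0.0005 0 0 0 0" --pt "1 0 0.0005 0 0 0 0" --pt "1 0 0.001 0 0 0 0" --pt "1 0 0.003 0 0 0 0" --pt "1 0 0.015 0 0 0 0" --pt "1 0 0.03 0 0 0 0" --pt "1 0 0 -0.04 0 0 0" --pt "1 0 0 -0.04 0 0 0"

```text
time: 22.7
tool_pos: [563.4, -149.1, 111.6]
eef_rot: [-2.463, -1.941, 0.005]
force: [0.5, 0.2, 0.7]
opening: -0.001
gripper_force: 0.0
```

play_rows --pt "1 0 0 -0.04 0 0 0" --pt "1 0 0 -0.03 0 0 0" --pt "1 0 0 0 0 0 0" --pt "1 0 0 0 0 0 0" --pt "1 0 0 0 0 0 0"

```text
time: 23.2
tool_pos: [563.5, -149.2, 181.9]
eef_rot: [-2.466, -1.943, 0.002]
force: [0.3, 0.5, -0.2]
opening: -0.004
gripper_force: 0.0
```

Run:
```python
from h import *
snap("q3",("wrist",)); strip("q3")
```

```text
t 23.2 tcp stand [148.5 -92.2] F stand [0.18 0.58]
med 134.0 n 1178 centre [ 47.7 -93.1] size 88.4 10.0 angle 0.5
```

```bash
python3 -c "
from workcell import order; print(order.job_done())"
```

```text
the job is handed in; nothing more can be done
None
```

I handed the job in after about 23 s: the bark box stands on the board against the rail with one emblem within about 0.5° of straight front. I pressed it with no more than about 7 N, and the arm is clear of everything.

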